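# Cull the misshapen tissue cassettes into the reject bay

## Task

Three of the six yellow tissue cassettes on the board over the sink are misshapen: one has a corner broken out, one is snapped short, one is warped into a dog-leg. Slide these three along the board, without picking them up, into the red-floored reject bay until each lies flat and fully inside it. Leave the three sound rectangular cassettes and everything else where they are.

Things in the scene. Friction and masses are not known exactly. Their poses are not given: they have to be found in the camera images.
- sink_board: grey board 320 (x) x 550 (y) x 12 mm laid over the sink, fixed. Origin: at worktop height below its middle; its flat top is 26 mm above the worktop (z = 0.026). All cassettes lie on it. The solid tap spout hangs beyond its far edge, 0.18 to 0.39 m above the worktop, x from 0.73, y 0.22 to 0.27
- reject_bay: low three-sided aluminium pen with a red floor, fixed on the board. Inside 190 (own x) x 110 mm (own y), walls 4 mm thick and 22 mm high at x = -95 and +95 mm and at y = -55 mm; open mouth along y = +55 mm, facing the batch. Origin: middle of the floor, level with the board's top; the red floor is flush, with no sill at the mouth
- chipped: FAULTY yellow cassette, 40 (own x) x 28 (y) x 10 mm, one corner broken out: the piece 18 mm along x and 13 mm along y at its (+x, +y) corner is missing, which leaves an L. Origin: underside, middle of the unbroken 40 x 28 outline. Loose, about 30 g
- short: FAULTY yellow cassette snapped short: 24 (own x) x 28 (y) x 10 mm, ragged at +x. Origin: middle of the underside. Loose, about 30 g
- bent: FAULTY yellow cassette warped into a dog-leg in plan: two halves, each 20 x 24 x 10 mm; one runs 19 mm along its own -x, the other 19 mm from the origin in the direction 35 degrees from +x towards +y. The kink is rounded (12 mm radius about the origin). Origin: underside, at the kink. Loose, lies flat, about 30 g
- sound_1: sound yellow tissue cassette: a full rectangle 40 (own x) x 28 (y) x 10 mm (z), writing end sloped at -x, rows of dark slots on top. Origin: middle of the underside; z up. Loose, 30 g, lies flat on the board, any yaw. Must stay where it lies
- sound_2: sound yellow tissue cassette: a full rectangle 40 (own x) x 28 (y) x 10 mm (z), writing end sloped at -x, rows of dark slots on top. Origin: middle of the underside; z up. Loose, 30 g, lies flat on the board, any yaw. Must stay where it lies
- sound_3: sound yellow tissue cassette: a full rectangle 40 (own x) x 28 (y) x 10 mm (z), writing end sloped at -x, rows of dark slots on top. Origin: middle of the underside; z up. Loose, 30 g, lies flat on the board, any yaw. Must stay where it lies
- petri_dish: bystander: closed clear petri dish, 59 mm across, 15 mm high, on the board; origin mid underside
- lab_timer: bystander: white lab timer, 68 (own x) x 62 (y) x 19 mm, on the board; origin mid underside
- cover_glasses: bystander: small carton, 28 (own x) x 46 (y) x 17 mm, on the board; origin mid underside
- dropper_bottle: bystander: brown dropper bottle with black top, 34 mm across, 102 mm tall, standing on the board; origin mid underside
- sample_cup: bystander: sample cup with red lid, 59 mm across, 63 mm tall, on the worktop; origin mid underside

How it is judged:
By the outcome, as a careful person would: the job done as asked, in the order asked, and still so for the second after the job is handed in, with the robot touching nothing.
It also fails if it takes over 67 s, if anything falls off the work surface, if the arm or the gripper's body presses on something with over 40 N, if the wrist force passes 120 N, or if a joint passes its speed limit or range.

## Robot

A 6-joint arm with a two-finger parallel gripper is mounted at the origin on a cart in front of the work surface, level with it; the furniture and walls round the work are solid. World frame = base frame: x ahead of the robot, y to its left, z up, the work surface at z = 0. Lengths are in m, angles in rad, forces in N, time in s.
With the tool pointing down it reaches from about 0.4 to 0.825 m from the base axis. Payload 7 kg.
Tool frame: the origin (TCP) lies between the finger pads; the fingertips stand 11 mm ahead of it and the grasp point (between the pads) lies 8 mm behind it; x points along the fingers, z is the direction in which the jaws open and shut, and the axes are right-handed (so a half turn about x gives the same grasp; the last joint's range is limited). The gripper opens to 88 mm and grips with 3 to 60 N. Pads are 19 mm wide; open, the fingers measure 130 mm over their backs; the gripper's body (78 mm by 193 mm) begins 47 mm behind the grasp point.
Start: joints at [1.59, 0.359, 0.012, 0, -1.224, -0.288], TCP at [0.179, 0.651, 0.215] pointing down, gripper open.
Joint ranges: [-3.07, 3.07], [-1.43, 2.12], [-1.02, 1.25], [-3.03, 1.67], [-3.05, -0], [-3.03, 3.03]. Speed limits (rad/s): [2.39, 2.39, 3.01, 3.14, 3.14, 3.14].

## Interface

Orientations are given as [roll, pitch, yaw] about the fixed x, y, z axes, in that order (R = Rz(yaw) Ry(pitch) Rx(roll)).
In Python, from station import arm gives the robot as it stands.
- The arm moves only by the tool jog_arm, never from a script. Its argument "motion" is a list of rows, each an object of numbers: "dx", "dy", "dz": the shift along the tool's x, y, z in m; "twist": the turn about the tool's x in degrees. In form: [{"dx": .., "dy": .., "dz": .., "twist": ..}, ...]. A call has 1 to 20 rows; each row is the pose to reach, as a shift and turn from the pose commanded when the call began, along the tool's axes at that moment; what a row does not reach only later rows make up. A row lasts 1/12 s, in which the tool goes at most 41.7 mm and 7.16 degrees, less where a joint would pass 70% of its speed; a pose out of reach is approached as far as the arm can. A call with a gripper value outside its range is refused whole. "gripper" is the finger opening in m, from 0 to 0.0876, set as the call begins (left out, the last holds). The fingers move at their own pace and stop on an object; "newtons" is the grip in N (left out, the last holds). Time passes only in rows, so rows that repeat a pose let the fingers close. It gives the time, the measured TCP pose, the force and the opening at its end, in the units of the state.
- arm.get_state(): the state, without advancing time (a new reading comes with each control period).
- arm.grab_frame(name): name is "scene" or "top" or "wrist"; returns the picture (420x560x3 uint8, red, green, blue); there is no depth.
- arm.camera_model(name): a dict with "camera_matrix" (3x3 intrinsics, pixels), "k1" (the pictures are not rectified: a ray, as slopes to the right and down, at radius r is drawn at 1 + k1 r^2 times it, then the intrinsics apply), "eye" and "attitude" of the camera in the world. Camera axes: x right, y down, z forward; pixel columns grow to the right and rows downward; lengths in m; the calibration is good to about 2 mm. A picture is of the moment at which its call begins: read the wrist's pose just before it. camera_model takes no time and is no camera call; for the wrist camera it gives the pose at the moment of the call.
- arm.job_done(): hands the job in, once; it reports no verdict.
The state is a dict: "t": time; "q": joint angles; "qd": joint speeds; "joint_efforts": joint torques, N m; "eef_pos": TCP position; "ee_rot": TCP orientation; "force": force on the tool from outside, world axes, zero at the start; "moment": the same for the moment, N m; "width": finger opening in m.
Only numpy, scipy, OpenCV 4.12 (cv2) and the standard library are available. Lean on these libraries where they do the work, as an engineer would, in place of code of your own. Each camera call takes 0.05 s, during which the arm holds its last target.

## Working session

There is one attempt and no reset: what is moved stays moved. The work goes in short steps, Python scripts to look and compute and a tool call to move; the robot and the scene stay as the last step left them, time stands still between calls to the robot, and variables do not carry over. Pictures are saved under pics/ and viewed, and the job is handed in when it is done.

Besides the shell and the picture viewer there is one more tool, called after "Emit:" in YAML: its name, and indented under it one key for each argument. jog_arm: Moves the arm, as the interface text tells. Its arguments: {"type":"object","properties":{"motion":{"type":"array"},"gripper":{"type":"number"},"newtons":{"type":"number"}},"required":["motion"]}

```bash
ls; mkdir -p pics; python3 - <<'E'
from station import arm
import cv2
for n in("top","scene"):
    im=arm.grab_frame(n); cv2.imwrite(f"pics/{n}0.png",im[:,:,::-1]); print(n,arm.camera_model(n))
s=arm.get_state(); print(s)
E
```

```text
pics
top {'camera_matrix': array([[415.96290482,   0.        , 280.00420688],
       [  0.        , 415.96290482, 205.82427593],
       [  0.        ,   0.        ,   1.        ]]), 'k1': -0.1176130633754986, 'eye': array([0.39016324, 0.17131995, 0.96258777]), 'attitude': array([-2.93146462e+00, -1.38455484e-03, -1.63808816e+00])}
scene {'camera_matrix': array([[494.45231472,   0.        , 273.9048491 ],
       [  0.        , 494.45231472, 218.39412895],
       [  0.        ,   0.        ,   1.        ]]), 'k1': -0.11180685455802837, 'eye': array([-0.07407536,  1.16214234,  0.65985942]), 'attitude': array([-2.04261552, -0.01749493, -2.57190691])}
{'t': 0.1, 'q': array([ 1.59007635e+00,  3.59286341e-01,  1.11279920e-02, -3.00895119e-04,
       -1.22410418e+00, -2.88128861e-01]), 'qd': array([ 0.0005757 , -0.00128339,  0.00212081,  0.0016305 , -0.00034213,
       -0.00054488]), 'joint_efforts': array([-5.29978624e-04, -5.84164023e+01,  2.93749970e+01,  7.01545313e+00,
        1.01309278e-02, -5.15830527e-05]), 'eef_pos': array([0.17918609, 0.6502959 , 0.21412669]), 'ee_rot': array([ 0.09756401,  1.56930307, -1.74218361]), 'force': array([-0.56674504,  0.50391183,  0.62546673]), 'moment': array([-0.03509177, -0.04453301, -0.01440861]), 'width': 0.08774709896791397}
```

View pics/top0.png

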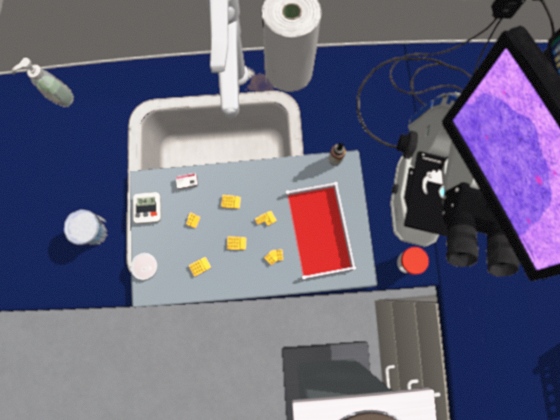

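View pics/scene0.png

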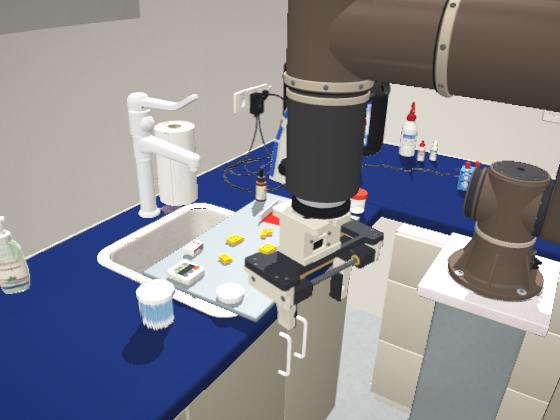

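```bash
cat > h.py <<'E'
import numpy as np, cv2
from scipy.spatial.transform import Rotation as R
def cam(m):
    K=np.array(m["camera_matrix"]);k=m["k1"];e=np.array(m["eye"]);Rm=R.from_euler('xyz',m["attitude"]).as_matrix()
    return K,k,e,Rm
def proj(m,P):
    K,k,e,Rm=cam(m);p=(np.asarray(P,float)-e)@Rm
    s=p[...,:2]/p[...,2:];r2=(s**2).sum(-1,keepdims=True);s=s*(1+k*r2)
    return s*[K[0,0],K[1,1]]+[K[0,2],K[1,2]]
def back(m,uv,z):
    K,k,e,Rm=cam(m)
    s=cv2.undistortPoints(np.array(uv,float).reshape(-1,1,2),K,np.array([k,0,0,0,0.]))[:,0]
    d=np.c_[s,np.ones(len(s))]@Rm.T
    return e+d*((z-e[2])/d[:,2])[:,None]
def ortho(m,im,x0,x1,y0,y1,z,s):
    # image: up = +x, left = +y ; s px per m
    H=int((x1-x0)*s);W=int((y1-y0)*s)
    X=x1-(np.arange(H)+.5)/s;Y=y1-(np.arange(W)+.5)/s
    YY,XX=np.meshgrid(Y,X);p=proj(m,np.stack([XX,YY,0*XX+z],-1)).astype(np.float32)
    return cv2.remap(im,p[...,0],p[...,1],cv2.INTER_CUBIC)
E
python3 - <<'E'
from h import *
from station import arm
im=cv2.imread("pics/top0.png");m=arm.camera_model("top")
for s in [(130,310),(377,285),(358,152),(131,171)]: print(back(m,[s],.026)[0])
print("bay",[back(m,[s],.048)[0].round(3) for s in [(288,192),(337,184),(354,269),(303,278)]])
x0,x1,y0,y1=.4,.78,-.1,.5
o=ortho(m,im,x0,x1,y0,y1,.036,1300)
for x in np.arange(.4,.78,.05):
    v=int((x1-x)*1300);cv2.line(o,(0,v),(6,v),(0,0,255));cv2.putText(o,f"{x:.2f}",(8,v+4),0,.35,(0,0,255))
for y in np.arange(-.1,.5,.05):
    u=int((y1-y)*1300);cv2.line(o,(u,0),(u,6),(0,0,255));cv2.putText(o,f"{y:.2f}",(u,16),0,.35,(0,0,255))
cv2.imwrite("pics/o0.png",o)
E
```

```text
[0.37429882 0.50709601 0.026     ]
[ 0.39419878 -0.04768101  0.026     ]
[ 0.7078039  -0.03770328  0.026     ]
[0.69779869 0.50514022 0.026     ]
bay [array([0.615, 0.137, 0.048]), array([0.627, 0.024, 0.048]), array([0.433, 0.005, 0.048]), array([0.421, 0.118, 0.048])]
```

View pics/o0.png

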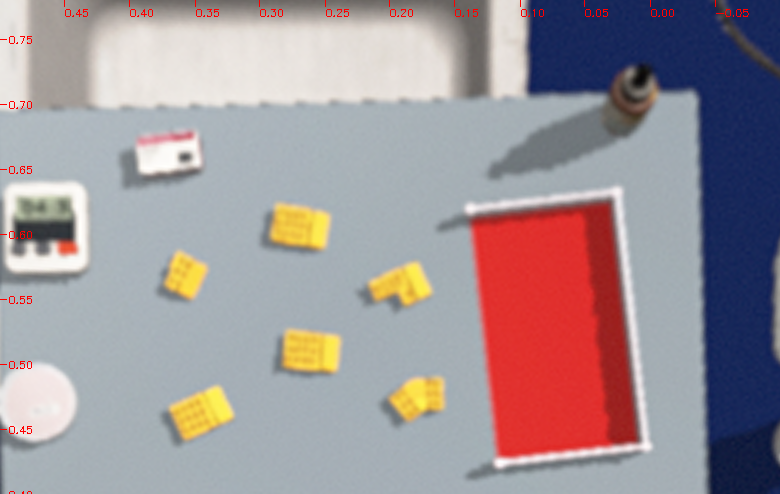

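```bash
python3 - <<'E'
from h import *
from station import arm
im=cv2.imread("pics/top0.png");m=arm.camera_model("top")
x0,x1,y0,y1=.4,.78,-.1,.5;s=2000
o=ortho(m,im,x0,x1,y0,y1,.036,s)
h=cv2.cvtColor(o,cv2.COLOR_BGR2HSV)
k=cv2.inRange(h,(15,110,120),(35,255,255))
c,_=cv2.findContours(k,cv2.RETR_EXTERNAL,cv2.CHAIN_APPROX_NONE)
for q in c:
    if cv2.contourArea(q)<800: continue
    b=cv2.boxPoints(cv2.minAreaRect(q)); M=cv2.moments(q)
    f=lambda p:(round(x1-p[1]/s,4),round(y1-p[0]/s,4))
    print("cen",f((M['m10']/M['m00'],M['m01']/M['m00'])),"area mm2",cv2.contourArea(q)/4,"box",[f(p) for p in b])
red=cv2.inRange(h,(0,150,80),(8,255,255))|cv2.inRange(h,(172,150,80),(180,255,255))
o2=ortho(m,im,x0,x1,y0,y1,.026,s);h=cv2.cvtColor(o2,cv2.COLOR_BGR2HSV)
red=cv2.inRange(h,(0,150,80),(8,255,255))|cv2.inRange(h,(172,150,80),(180,255,255))
c,_=cv2.findContours(red,cv2.RETR_EXTERNAL,cv2.CHAIN_APPROX_NONE)
q=max(c,key=cv2.contourArea);print("red",[f(p) for p in cv2.boxPoints(cv2.minAreaRect(q))])
st=arm.get_state();print(R.from_euler('xyz',st['ee_rot']).as_matrix().round(3))
E
```

```text
cen (0.4622, 0.3455) area mm2 1132.375 box [(np.float32(0.4664), np.float32(0.3705)), (np.float32(0.4843), np.float32(0.3324)), (np.float32(0.4584), np.float32(0.3202)), (np.float32(0.4405), np.float32(0.3583))]
cen (0.4741, 0.1783) area mm2 895.25 box [(np.float32(0.4801), np.float32(0.2031)), (np.float32(0.4944), np.float32(0.1633)), (np.float32(0.4681), np.float32(0.1539)), (np.float32(0.4539), np.float32(0.1937))]
cen (0.5095, 0.2613) area mm2 1149.0 box [(np.float32(0.4968), np.float32(0.2834)), (np.float32(0.5262), np.float32(0.2806)), (np.float32(0.5222), np.float32(0.2389)), (np.float32(0.4928), np.float32(0.2417))]
cen (0.5607, 0.1911) area mm2 896.125 box [(np.float32(0.5622), np.float32(0.2178)), (np.float32(0.58), np.float32(0.1802)), (np.float32(0.5541), np.float32(0.1679)), (np.float32(0.5363), np.float32(0.2055))]
cen (0.5678, 0.3579) area mm2 687.125 box [(np.float32(0.5612), np.float32(0.3769)), (np.float32(0.5868), np.float32(0.3641)), (np.float32(0.5747), np.float32(0.3399)), (np.float32(0.5491), np.float32(0.3527))]
cen (0.6052, 0.2699) area mm2 1153.125 box [(np.float32(0.5935), np.float32(0.2927)), (np.float32(0.623), np.float32(0.2885)), (np.float32(0.617), np.float32(0.2466)), (np.float32(0.5875), np.float32(0.2508))]
red [(np.float32(0.6141), np.float32(0.1371)), (np.float32(0.6264), np.float32(0.0298)), (np.float32(0.4406), np.float32(0.0086)), (np.float32(0.4283), np.float32(0.1158))]
[[-0.     0.964 -0.266]
 [-0.001 -0.266 -0.964]
 [-1.     0.     0.001]]
```

Emit:
jog_arm:
  motion:
    - {"dy": 0.015,"dz": 0.01,"twist": 3}
    - {"dy": 0.045,"dz": 0.029,"twist": 8}
    - {"dy": 0.075,"dz": 0.047,"twist": 13}
    - {"dy": 0.105,"dz": 0.066,"twist": 18}
    - {"dy": 0.135,"dz": 0.085,"twist": 23}
    - {"dy": 0.165,"dz": 0.104,"twist": 28}
    - {"dy": 0.195,"dz": 0.123,"twist": 33}
    - {"dy": 0.225,"dz": 0.142,"twist": 38}
    - {"dy": 0.255,"dz": 0.161,"twist": 43}
    - {"dy": 0.285,"dz": 0.18,"twist": 48}
    - {"dy": 0.315,"dz": 0.199,"twist": 53}
    - {"dy": 0.345,"dz": 0.218,"twist": 58}
    - {"dy": 0.375,"dz": 0.237,"twist": 63}
    - {"dy": 0.405,"dz": 0.256,"twist": 67}
    - {"dy": 0.435,"dz": 0.275,"twist": 71}
    - {"dy": 0.46,"dz": 0.291,"twist": 74}
    - {"dy": 0.472,"dz": 0.299,"twist": 75}
    - {"dy": 0.475,"dz": 0.3,"twist": 75}
    - {"dy": 0.475,"dz": 0.3,"twist": 75}
    - {"dy": 0.475,"dz": 0.3,"twist": 75}
  gripper: 0
  newtons: 20

```text
invalid input
```

```bash
python3 - <<'E'
from h import *
from station import arm
st=arm.get_state();print(st['t'],st['eef_pos'],st['width'],st['q']);print(R.from_euler('xyz',st['ee_rot']).as_matrix().round(3))
m=arm.camera_model("wrist");print(m)
for n in("wrist","top"): cv2.imwrite(f"pics/{n}1.png",arm.grab_frame(n)[:,:,::-1])
E
```

```text
0.1 [0.17918609 0.6502959  0.21412669] 0.08774709896791397 [ 1.59007635e+00  3.59286341e-01  1.11279920e-02 -3.00895119e-04
 -1.22410418e+00 -2.88128861e-01]
[[-0.     0.964 -0.266]
 [-0.001 -0.266 -0.964]
 [-1.     0.     0.001]]
{'camera_matrix': array([[318.11728582,   0.        , 278.2858209 ],
       [  0.        , 318.11728582, 206.2641025 ],
       [  0.        ,   0.        ,   1.        ]]), 'k1': -0.04897287609458098, 'eye': array([0.25661512, 0.62986706, 0.38450343]), 'attitude': array([ 2.84253441e+00, -7.58362266e-04, -1.83935134e+00])}
```

View pics/wrist1.png

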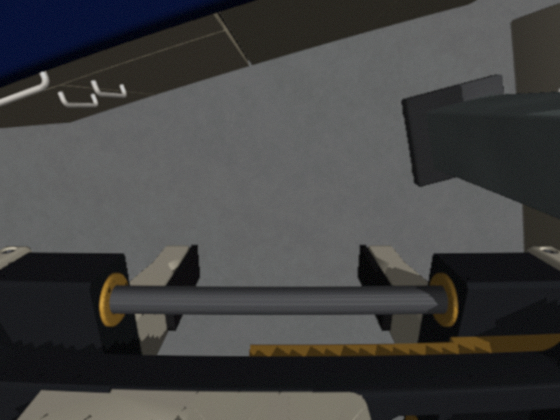

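View pics/top1.png

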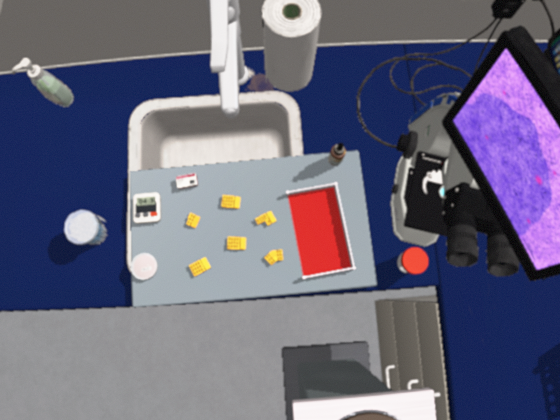

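Emit:
jog_arm:
  motion:
    - {"dx": 0,"dy": 0.015,"dz": 0.01,"twist": 3}
    - {"dx": 0,"dy": 0.045,"dz": 0.029,"twist": 8}
    - {"dx": 0,"dy": 0.075,"dz": 0.047,"twist": 13}
    - {"dx": 0,"dy": 0.105,"dz": 0.066,"twist": 18}
    - {"dx": 0,"dy": 0.135,"dz": 0.085,"twist": 23}
    - {"dx": 0,"dy": 0.165,"dz": 0.104,"twist": 28}
    - {"dx": 0,"dy": 0.195,"dz": 0.123,"twist": 33}
    - {"dx": 0,"dy": 0.225,"dz": 0.142,"twist": 38}
    - {"dx": 0,"dy": 0.255,"dz": 0.161,"twist": 43}
    - {"dx": 0,"dy": 0.285,"dz": 0.18,"twist": 48}
    - {"dx": 0,"dy": 0.315,"dz": 0.199,"twist": 53}
    - {"dx": 0,"dy": 0.345,"dz": 0.218,"twist": 58}
    - {"dx": 0,"dy": 0.375,"dz": 0.237,"twist": 63}
    - {"dx": 0,"dy": 0.405,"dz": 0.256,"twist": 67}
    - {"dx": 0,"dy": 0.435,"dz": 0.275,"twist": 71}
    - {"dx": 0,"dy": 0.46,"dz": 0.291,"twist": 74}
    - {"dx": 0,"dy": 0.472,"dz": 0.299,"twist": 75}
    - {"dx": 0,"dy": 0.475,"dz": 0.3,"twist": 75}
    - {"dx": 0,"dy": 0.475,"dz": 0.3,"twist": 75}
    - {"dx": 0,"dy": 0.475,"dz": 0.3,"twist": 75}
  gripper: 0.0
  newtons: 20

```text
t: 1.87
eef_pos: [0.5573, 0.2355, 0.2147]
ee_rot: [0.146, 1.57, -3.002]
force: [0.4, 0.4, 0.5]
width: 0.0002
```

```bash
cat > look.py <<'E'
import sys
from h import *
from station import arm
n=sys.argv[1]
st=arm.get_state();print(st['t'],st['eef_pos'],st['width'],st['q'].round(2));print(R.from_euler('xyz',st['ee_rot']).as_matrix().round(3))
for c in sys.argv[2:]:
    cv2.imwrite(f"pics/{c}{n}.png",arm.grab_frame(c)[:,:,::-1])
E
python3 look.py 2 wrist top
```

```text
1.8667 [0.55727375 0.23553536 0.21473977] 0.0002218977377978519 [ 0.72  0.24 -0.15 -0.   -1.18 -0.73]
[[-0.    -0.007 -1.   ]
 [-0.    -1.     0.007]
 [-1.     0.     0.   ]]
```

View pics/wrist2.png

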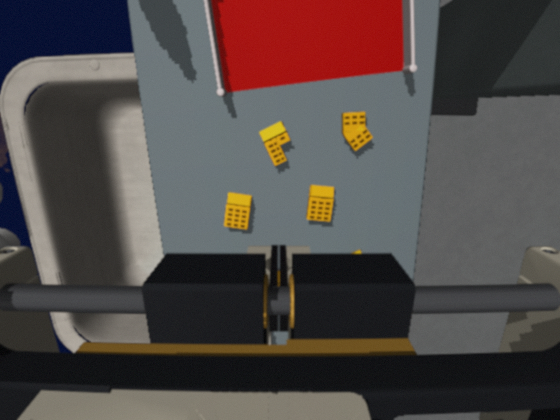

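View pics/top2.png

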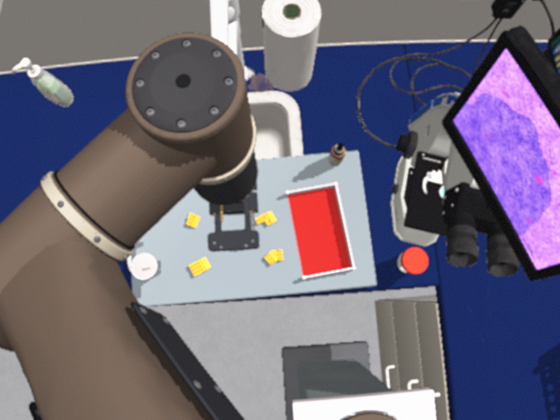

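```bash
python3 - <<'E'
from h import *
from station import arm
im=cv2.imread("pics/wrist2.png");m=arm.camera_model("wrist")
x0,x1,y0,y1=.38,.66,0.02,.30;s=2000
o=ortho(m,im,x0,x1,y0,y1,.036,s)
cv2.imwrite("pics/o2.png",o)
h=cv2.cvtColor(o,cv2.COLOR_BGR2HSV)
k=cv2.inRange(h,(15,110,120),(35,255,255))
c,_=cv2.findContours(k,cv2.RETR_EXTERNAL,cv2.CHAIN_APPROX_NONE)
for q in c:
    if cv2.contourArea(q)<800: continue
    b=cv2.boxPoints(cv2.minAreaRect(q)); M=cv2.moments(q)
    f=lambda p:(float(round(x1-p[1]/s,4)),float(round(y1-p[0]/s,4)))
    print("cen",f((M['m10']/M['m00'],M['m01']/M['m00'])),"area mm2",cv2.contourArea(q)/4,"box",[f(p) for p in b])
print("mouth wall tips",back(m,[(221,92),(413,68)],.048))
for z in (.204,.208): print(z,proj(m,[[.5573+d,.2355+e,z] for d,e in((-.021,-.0095),(.021,-.0095),(-.021,.0095),(.021,.0095))]).round())
E
```

```text
cen (0.4743, 0.179) area mm2 925.625 box [(0.48010000586509705, 0.20440000295639038), (0.49559998512268066, 0.164000004529953), (0.4681999981403351, 0.1535000056028366), (0.4528000056743622, 0.193900004029274)]
cen (0.5098, 0.2617) area mm2 1192.125 box [(0.4970000088214874, 0.2842999994754791), (0.5263000130653381, 0.2816999852657318), (0.5224000215530396, 0.23899999260902405), (0.49320000410079956, 0.24169999361038208)]
cen (0.5609, 0.192) area mm2 903.375 box [(0.5619999766349792, 0.21870000660419464), (0.5799000263214111, 0.181099995970726), (0.554099977016449, 0.1687999963760376), (0.5361999869346619, 0.20640000700950623)]
cen (0.6053, 0.2705) area mm2 1172.125 box [(0.5946999788284302, 0.2939999997615814), (0.6230000257492065, 0.28940001130104065), (0.6159999966621399, 0.2467000037431717), (0.5878000259399414, 0.25130000710487366)]
mouth wall tips [[0.61449742 0.14043139 0.048     ]
 [0.42278759 0.11784617 0.048     ]]
0.204 [[312. 227.]
 [243. 227.]
 [312. 255.]
 [245. 256.]]
0.208 [[313. 229.]
 [243. 230.]
 [312. 258.]
 [244. 258.]]
```

View pics/o2.png

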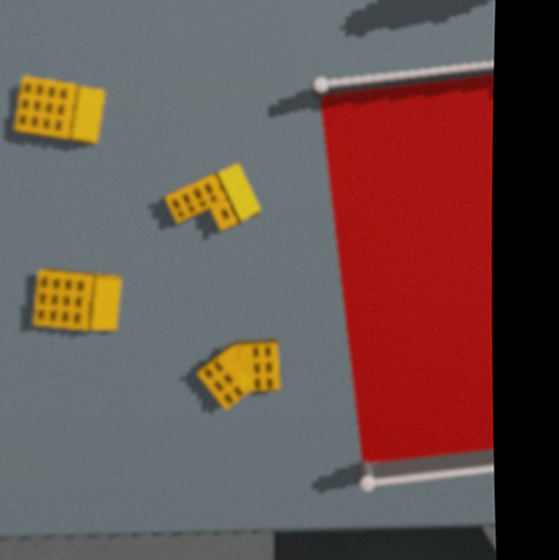

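```bash
python3 - <<'E'
import cv2
im=cv2.imread("pics/wrist2.png")[200:360,180:380];cv2.imwrite("pics/c2.png",cv2.resize(im,None,fx=4,fy=3.7,interpolation=cv2.INTER_CUBIC)[:600])
E
```

```text
(no output)
```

View pics/c2.png

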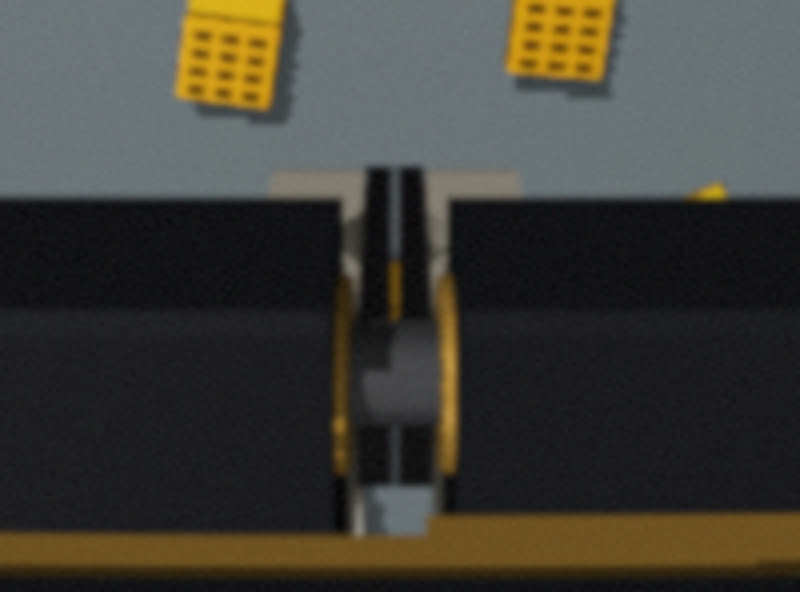

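Emit:
jog_arm:
  motion:
    - {"dx": 0.015,"dy": 0,"dz": 0,"twist": 0}
    - {"dx": 0.04,"dy": 0,"dz": 0,"twist": 0}
    - {"dx": 0.07,"dy": 0,"dz": 0,"twist": 0}
    - {"dx": 0.1,"dy": 0,"dz": 0,"twist": 0}
    - {"dx": 0.125,"dy": 0,"dz": 0,"twist": 0}
    - {"dx": 0.145,"dy": 0,"dz": 0,"twist": 0}
    - {"dx": 0.158,"dy": 0,"dz": 0,"twist": 0}
    - {"dx": 0.166,"dy": 0,"dz": 0,"twist": 0}
    - {"dx": 0.171,"dy": 0,"dz": 0,"twist": 0}
    - {"dx": 0.174,"dy": 0,"dz": 0,"twist": 0}
    - {"dx": 0.174,"dy": 0,"dz": 0,"twist": 0}

```text
t: 2.88
eef_pos: [0.5575, 0.2358, 0.0411]
ee_rot: [-2.614, 1.571, 0.521]
force: [0.4, 0.3, -0.8]
width: 0.0003
```

```bash
python3 look.py 3 wrist
```

```text
2.8833 [0.55749956 0.23581899 0.04110776] 0.0003411112466555224 [ 0.72  0.41 -0.35  0.   -0.81 -0.73]
[[ 0.    -0.006 -1.   ]
 [ 0.    -1.     0.006]
 [-1.    -0.    -0.   ]]
```

View pics/wrist3.png

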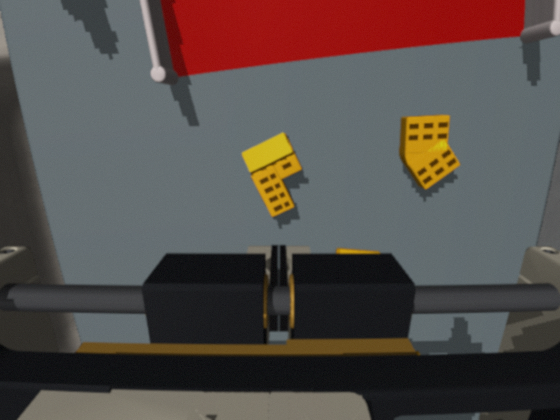

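Emit:
jog_arm:
  motion:
    - {"dx": 0,"dy": 0.004,"dz": 0,"twist": 0}
    - {"dx": 0,"dy": 0.011,"dz": 0,"twist": 0}
    - {"dx": 0,"dy": 0.018,"dz": 0,"twist": 0}
    - {"dx": 0,"dy": 0.025,"dz": 0,"twist": 0}
    - {"dx": 0,"dy": 0.032,"dz": 0,"twist": 0}
    - {"dx": 0,"dy": 0.039,"dz": 0,"twist": 0}
    - {"dx": 0,"dy": 0.046,"dz": 0,"twist": 0}
    - {"dx": 0,"dy": 0.053,"dz": 0,"twist": 0}
    - {"dx": 0,"dy": 0.06,"dz": 0,"twist": 0}
    - {"dx": 0,"dy": 0.06,"dz": 0,"twist": 0}

```text
t: 3.77
eef_pos: [0.5569, 0.174, 0.0409]
ee_rot: [0.432, 1.57, -2.717]
force: [-0.2, -0.4, -0.3]
width: 0.0006
```

```bash
python3 look.py 4 wrist
```

```text
3.7667 [0.55687734 0.17397756 0.04093049] 0.0005544990024344729 [ 0.64  0.38 -0.4  -0.   -0.79 -0.65]
[[-0.    -0.008 -1.   ]
 [-0.    -1.     0.008]
 [-1.     0.     0.   ]]
```

View pics/wrist4.png

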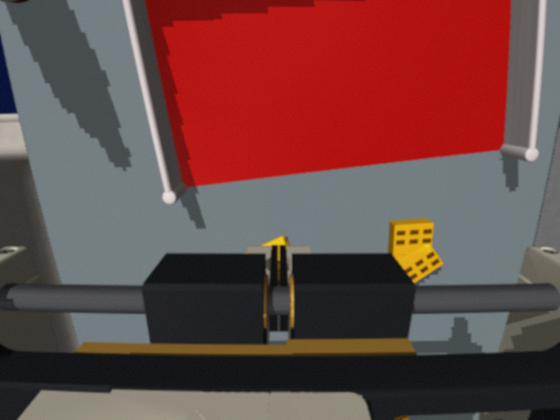

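```bash
python3 look.py 5 scene top; python3 - <<'E'
from h import *
from station import arm
m=arm.camera_model("wrist");print(m['eye'],m['attitude'])
print(back(m,[(282,236),(265,246),(289,246),(412,247)],.036).round(4))
E
```

```text
3.8167 [0.55710966 0.17458764 0.04097768] 0.0009179357134794445 [ 0.64  0.38 -0.4  -0.   -0.79 -0.65]
[[-0.    -0.008 -1.   ]
 [-0.    -1.     0.008]
 [-1.     0.     0.   ]]
[0.55656494 0.09562559 0.2113787 ] [2.84054467e+00 1.75315486e-03 3.13474072e+00]
[[0.5552 0.1686 0.036 ]
 [0.5654 0.175  0.036 ]
 [0.551  0.1751 0.036 ]
 [0.4763 0.1765 0.036 ]]
```

View pics/top5.png

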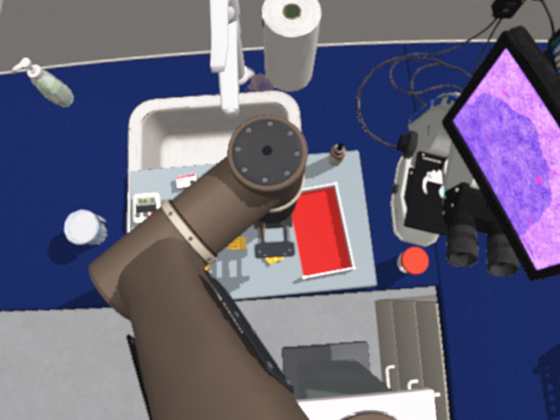

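View pics/scene5.png

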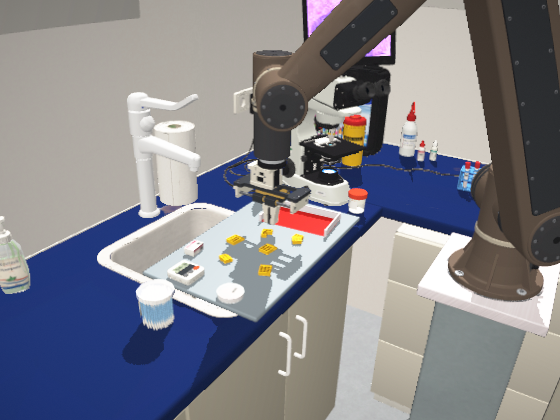

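```bash
python3 - <<'E'
import cv2
from h import *
from station import arm
im=cv2.imread("pics/scene5.png")[150:300,180:350];cv2.imwrite("pics/c5.png",cv2.resize(im,None,fx=4,fy=4,interpolation=cv2.INTER_CUBIC))
m=arm.camera_model("scene")
print(proj(m,[[.557,.174,.030],[.557,.174,.041],[.5609,.192,.036],[.557,.174,.096]])-[180,150])
E
```

```text
[[90.39077932 78.83035115]
 [90.44920261 75.21595328]
 [85.51178067 79.09002797]
 [90.74869816 56.7261494 ]]
```

View pics/c5.png

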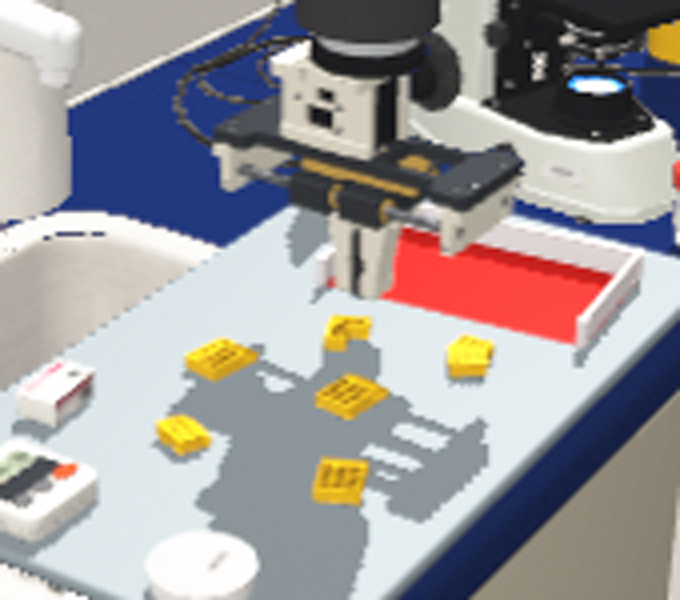

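Emit:
jog_arm:
  motion:
    - {"dx": 0,"dy": -0.01,"dz": 0,"twist": 0}
    - {"dx": 0,"dy": -0.03,"dz": 0,"twist": 0}
    - {"dx": 0,"dy": -0.05,"dz": 0,"twist": 0}
    - {"dx": 0,"dy": -0.06,"dz": 0,"twist": 0}
    - {"dx": 0,"dy": -0.06,"dz": 0,"twist": 0}
    - {"dx": 0.002,"dy": -0.06,"dz": 0,"twist": 0}
    - {"dx": 0.004,"dy": -0.06,"dz": 0,"twist": 0}
    - {"dx": 0.005,"dy": -0.06,"dz": 0,"twist": 0}
    - {"dx": 0.006,"dy": -0.06,"dz": 0,"twist": 0}

```text
t: 4.67
eef_pos: [0.5573, 0.2347, 0.0347]
ee_rot: [0.613, 1.57, -2.536]
force: [0.0, 1.1, 0.6]
width: 0.0005
```

```bash
python3 look.py 6 scene; python3 - <<'E'
import cv2
from h import *
from station import arm
im=cv2.imread("pics/scene6.png")[170:280,200:330];cv2.imwrite("pics/c6.png",cv2.resize(im,None,fx=5,fy=5,interpolation=cv2.INTER_CUBIC))
m=arm.camera_model("scene");x,y,z=arm.get_state()['eef_pos']
print((proj(m,[[x,y,z-.011],[x,y,z],[x,y,z-.011+.0],[x-.02,y+.01,z-.011],[x-.02,y+.01,z]])-[200,170])*5)
E
```

```text
4.6667 [0.5573475  0.23467656 0.03466935] 0.0004950551120399491 [ 0.72  0.42 -0.36 -0.   -0.8  -0.73]
[[-0.    -0.008 -1.   ]
 [-0.    -1.     0.008]
 [-1.     0.     0.   ]]
[[287.77386223 350.25524181]
 [287.82055253 331.81106705]
 [287.77386223 350.25524181]
 [308.93858267 369.02560757]
 [309.07014712 350.41072356]]
```

View pics/c6.png

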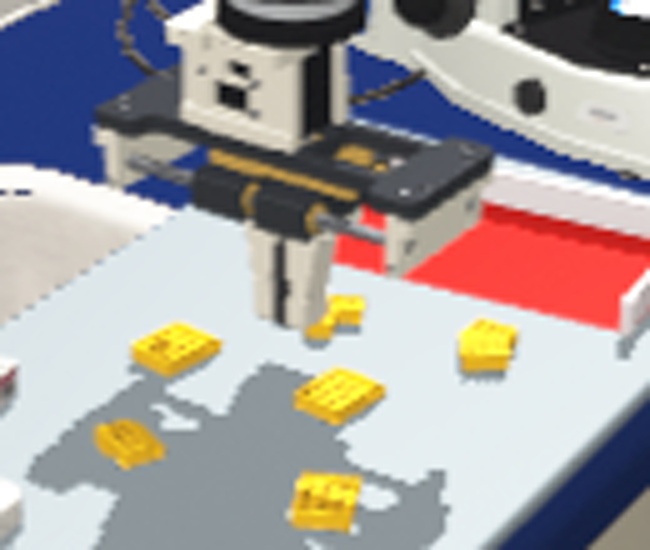

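Emit:
jog_arm:
  motion:
    - {"dx": 0.001,"dy": 0,"dz": 0,"twist": 0}
    - {"dx": 0.002,"dy": 0,"dz": 0,"twist": 0}
    - {"dx": 0.003,"dy": 0,"dz": 0,"twist": 0}
    - {"dx": 0.003,"dy": 0,"dz": 0,"twist": 0}

```text
t: 5.05
eef_pos: [0.5575, 0.2352, 0.0318]
ee_rot: [0.703, 1.571, -2.446]
force: [-0.1, -0.2, -0.3]
width: 0.0005
```

Emit:
jog_arm:
  motion:
    - {"dx": 0.001,"dy": 0,"dz": 0,"twist": 0}
    - {"dx": 0.002,"dy": 0,"dz": 0,"twist": 0}
    - {"dx": 0.002,"dy": 0,"dz": 0,"twist": 0}

```text
t: 5.3
eef_pos: [0.5574, 0.2353, 0.0298]
ee_rot: [0.577, 1.571, -2.572]
force: [0.2, -0.0, 0.2]
width: 0.0004
```

```bash
python3 look.py 7 scene wrist; python3 - <<'E'
import cv2
from h import *
im=cv2.imread("pics/scene7.png")[170:280,200:330];a=cv2.resize(im,(650,550),interpolation=cv2.INTER_CUBIC)
cv2.imwrite("pics/c7.png",a)
E
```

```text
5.3 [0.5574291  0.23529885 0.02975359] 0.00044412043466564646 [ 0.72  0.42 -0.36 -0.   -0.78 -0.73]
[[-0.    -0.007 -1.   ]
 [-0.    -1.     0.007]
 [-1.     0.     0.   ]]
```

View pics/c7.png

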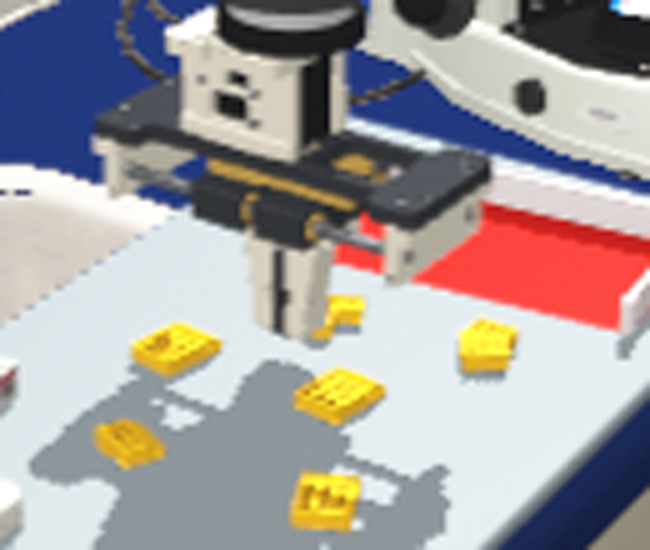

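View pics/wrist7.png

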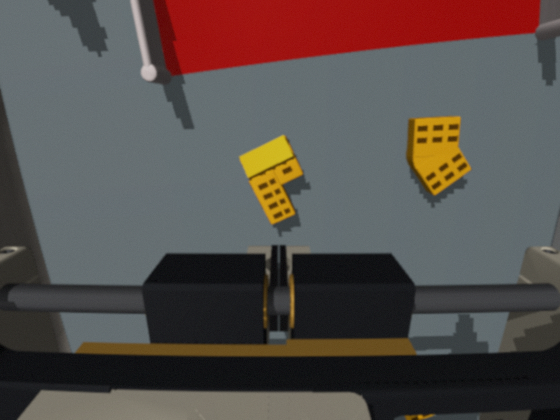

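Emit:
jog_arm:
  motion:
    - {"dx": 0.001,"dy": 0,"dz": 0,"twist": 0}
    - {"dx": 0.001,"dy": 0,"dz": 0,"twist": 0}

```text
t: 5.57
eef_pos: [0.5575, 0.2354, 0.0288]
ee_rot: [0.529, 1.571, -2.62]
force: [0.3, 1.3, -0.3]
width: 0.0005
```

Emit:
jog_arm:
  motion:
    - {"dx": 0.001,"dy": 0,"dz": 0,"twist": 0}
    - {"dx": 0.001,"dy": 0,"dz": 0,"twist": 0}

```text
t: 5.73
eef_pos: [0.5574, 0.2353, 0.0278]
ee_rot: [0.54, 1.571, -2.609]
force: [-0.4, 0.0, -0.3]
width: 0.0004
```

Emit:
jog_arm:
  motion:
    - {"dx": 0.001,"dy": 0,"dz": 0,"twist": 0}
    - {"dx": 0.001,"dy": 0,"dz": 0,"twist": 0}

```text
t: 5.9
eef_pos: [0.5575, 0.2353, 0.0267]
ee_rot: [0.629, 1.571, -2.519]
force: [-1.1, 0.9, 0.1]
width: 0.0007
```

```bash
python3 look.py 8 scene; python3 - <<'E'
import cv2
from h import *
im=cv2.imread("pics/scene8.png")[170:280,200:330];a=cv2.resize(im,(650,550),interpolation=cv2.INTER_CUBIC)
cv2.imwrite("pics/c8.png",a)
E
```

```text
5.9 [0.5574592  0.23528445 0.02674464] 0.0006581072612052358 [ 0.72  0.43 -0.37 -0.   -0.78 -0.73]
[[-0.    -0.007 -1.   ]
 [-0.    -1.     0.007]
 [-1.     0.     0.   ]]
```

View pics/c8.png

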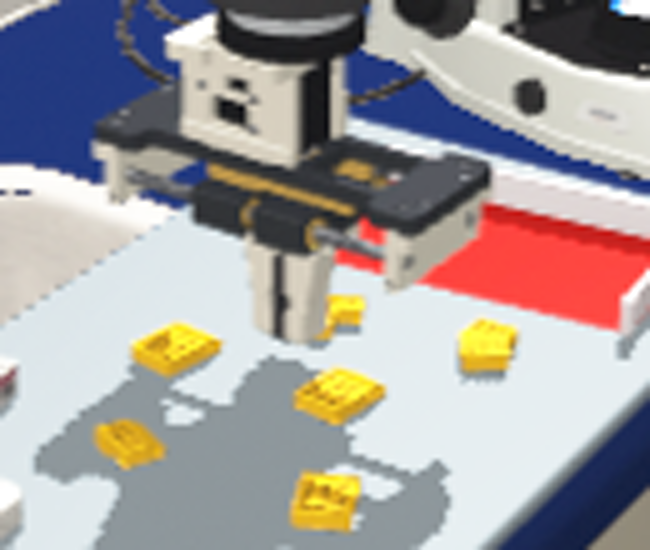

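Emit:
jog_arm:
  motion:
    - {"dx": 0.001,"dy": 0,"dz": 0,"twist": 0}
    - {"dx": 0.0015,"dy": 0,"dz": 0,"twist": 0}

```text
t: 6.12
eef_pos: [0.5575, 0.2354, 0.0253]
ee_rot: [0.696, 1.571, -2.452]
force: [0.1, -0.4, 0.4]
width: 0.0004
```

Emit:
jog_arm:
  motion:
    - {"dx": 0.001,"dy": 0,"dz": 0,"twist": 0}
    - {"dx": 0.0015,"dy": 0,"dz": 0,"twist": 0}

```text
t: 6.28
eef_pos: [0.5575, 0.2354, 0.0238]
ee_rot: [0.342, 1.571, -2.807]
force: [-0.1, 0.3, -0.2]
width: 0.0005
```

Emit:
jog_arm:
  motion:
    - {"dx": 0.001,"dy": 0,"dz": 0,"twist": 0}
    - {"dx": 0.0015,"dy": 0,"dz": 0,"twist": 0}

```text
t: 6.45
eef_pos: [0.5575, 0.2353, 0.0223]
ee_rot: [0.835, 1.571, -2.314]
force: [-0.5, 0.0, 0.0]
width: 0.0005
```

```bash
python3 look.py 9 scene wrist; python3 - <<'E'
import cv2
from h import *
im=cv2.imread("pics/scene9.png")[170:280,200:330];a=cv2.resize(im,(650,550),interpolation=cv2.INTER_CUBIC)
cv2.imwrite("pics/c9.png",a)
E
```

```text
6.45 [0.55752234 0.23533224 0.02231486] 0.000541415193714744 [ 0.72  0.43 -0.37  0.   -0.77 -0.73]
[[-0.    -0.007 -1.   ]
 [-0.    -1.     0.007]
 [-1.     0.     0.   ]]
```

View pics/c9.png

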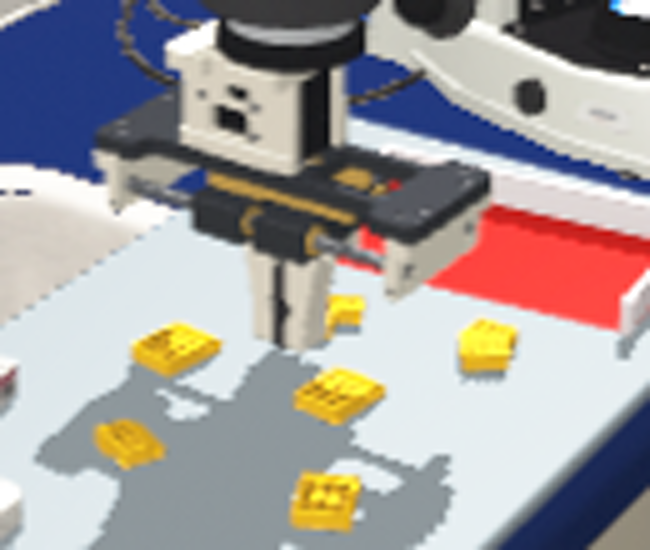

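View pics/wrist9.png

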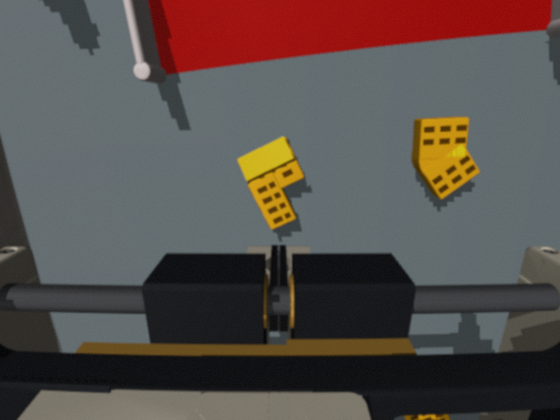

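Emit:
jog_arm:
  motion:
    - {"dx": 0.001,"dy": 0,"dz": 0,"twist": 0}
    - {"dx": 0.0015,"dy": 0,"dz": 0,"twist": 0}

```text
t: 6.72
eef_pos: [0.5575, 0.2354, 0.0209]
ee_rot: [-0.364, 1.571, 2.771]
force: [-1.7, 0.4, 0.4]
width: 0.0001
```

Emit:
jog_arm:
  motion:
    - {"dx": 0,"dy": 0.004,"dz": 0,"twist": 0}
    - {"dx": 0,"dy": 0.01,"dz": 0,"twist": 0}
    - {"dx": 0,"dy": 0.016,"dz": 0,"twist": 0}
    - {"dx": 0,"dy": 0.022,"dz": 0,"twist": 0}
    - {"dx": 0,"dy": 0.028,"dz": 0,"twist": 0}
    - {"dx": 0,"dy": 0.034,"dz": 0,"twist": 0}
    - {"dx": 0,"dy": 0.04,"dz": 0,"twist": 0}
    - {"dx": 0,"dy": 0.04,"dz": 0,"twist": 0}

```text
t: 7.38
eef_pos: [0.557, 0.194, 0.021]
ee_rot: [0.586, 1.57, -2.563]
force: [-0.2, 0.3, 0.0]
width: 0.0005
```

```bash
python3 look.py 10 wrist
```

```text
7.3833 [0.55704941 0.19403463 0.02097308] 0.0005222967466346511 [ 0.67  0.41 -0.41 -0.   -0.75 -0.67]
[[-0.    -0.008 -1.   ]
 [-0.    -1.     0.008]
 [-1.     0.     0.   ]]
```

View pics/wrist10.png

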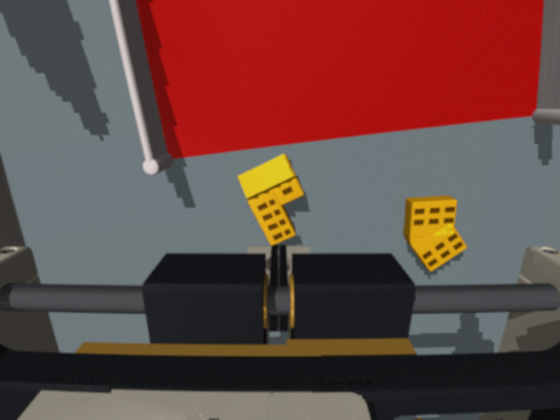

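```bash
python3 - <<'E'
from h import *
from station import arm
m=arm.camera_model("wrist")
print(back(m,[(280,244),(262,178),(302,190),(289,156)],.036).round(4), back(m,[(280,246)],.030))
E
```

```text
[[0.5564 0.1841 0.036 ]
 [0.5651 0.1483 0.036 ]
 [0.5451 0.1546 0.036 ]
 [0.5517 0.1374 0.036 ]] [[0.55636357 0.18797632 0.03      ]]
```

Emit:
jog_arm:
  motion:
    - {"dx": 0,"dy": 0.004,"dz": 0,"twist": 0}
    - {"dx": 0,"dy": 0.01,"dz": 0,"twist": 0}
    - {"dx": 0,"dy": 0.017,"dz": 0,"twist": 0}
    - {"dx": 0,"dy": 0.024,"dz": 0,"twist": 0}
    - {"dx": 0,"dy": 0.031,"dz": 0,"twist": 0}
    - {"dx": 0,"dy": 0.038,"dz": 0,"twist": 0}
    - {"dx": 0,"dy": 0.045,"dz": 0,"twist": 0}
    - {"dx": 0,"dy": 0.052,"dz": 0,"twist": 0}
    - {"dx": 0,"dy": 0.059,"dz": 0,"twist": 0}
    - {"dx": 0,"dy": 0.066,"dz": 0,"twist": 0}
    - {"dx": 0,"dy": 0.073,"dz": 0,"twist": 0}
    - {"dx": 0,"dy": 0.08,"dz": 0,"twist": 0}
    - {"dx": 0,"dy": 0.086,"dz": 0,"twist": 0}
    - {"dx": 0,"dy": 0.092,"dz": 0,"twist": 0}
    - {"dx": 0,"dy": 0.098,"dz": 0,"twist": 0}
    - {"dx": 0,"dy": 0.104,"dz": 0,"twist": 0}
    - {"dx": 0,"dy": 0.108,"dz": 0,"twist": 0}
    - {"dx": 0,"dy": 0.11,"dz": 0,"twist": 0}
    - {"dx": 0,"dy": 0.11,"dz": 0,"twist": 0}

```text
t: 9.02
eef_pos: [0.5564, 0.0849, 0.0209]
ee_rot: [0.645, 1.571, -2.504]
force: [0.1, 0.2, -0.7]
width: 0.0004
```

```bash
python3 look.py 11 wrist
```

```text
9.0167 [0.55643587 0.08488281 0.02094821] 0.0003854260051219501 [ 0.5   0.38 -0.47  0.   -0.72 -0.51]
[[-0.    -0.007 -1.   ]
 [-0.    -1.     0.007]
 [-1.     0.     0.   ]]
```

View pics/wrist11.png

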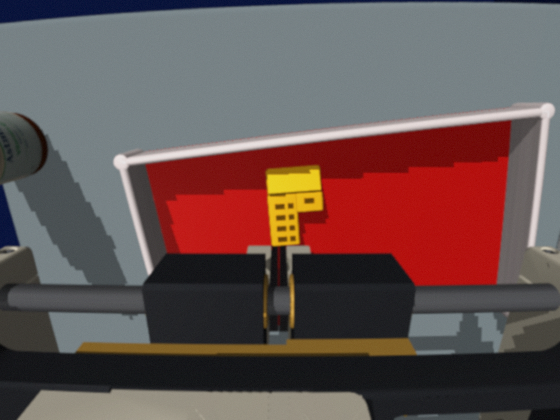

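Emit:
jog_arm:
  motion:
    - {"dx": 0,"dy": -0.005,"dz": 0,"twist": 0}
    - {"dx": -0.01,"dy": -0.01,"dz": 0,"twist": 0}
    - {"dx": -0.03,"dy": -0.012,"dz": 0,"twist": 0}
    - {"dx": -0.05,"dy": -0.02,"dz": 0,"twist": 0}
    - {"dx": -0.06,"dy": -0.04,"dz": -0.002,"twist": 2}
    - {"dx": -0.06,"dy": -0.065,"dz": -0.005,"twist": 5}
    - {"dx": -0.06,"dy": -0.092,"dz": -0.008,"twist": 8}
    - {"dx": -0.06,"dy": -0.12,"dz": -0.01,"twist": 11}
    - {"dx": -0.06,"dy": -0.148,"dz": -0.012,"twist": 14}
    - {"dx": -0.06,"dy": -0.176,"dz": -0.014,"twist": 17}
    - {"dx": -0.06,"dy": -0.204,"dz": -0.017,"twist": 20}
    - {"dx": -0.06,"dy": -0.232,"dz": -0.019,"twist": 22}
    - {"dx": -0.06,"dy": -0.258,"dz": -0.021,"twist": 24}
    - {"dx": -0.06,"dy": -0.28,"dz": -0.023,"twist": 26}
    - {"dx": -0.06,"dy": -0.295,"dz": -0.0245,"twist": 26.6}
    - {"dx": -0.06,"dy": -0.303,"dz": -0.0245,"twist": 26.6}
    - {"dx": -0.06,"dy": -0.303,"dz": -0.0245,"twist": 26.6}
    - {"dx": -0.06,"dy": -0.303,"dz": -0.0245,"twist": 26.6}

```text
t: 10.57
eef_pos: [0.5827, 0.3879, 0.0809]
ee_rot: [1.208, 1.57, -2.403]
force: [0.2, -1.3, 0.1]
width: 0.0006
```

```bash
python3 look.py 12 wrist;python3 - <<'E'
from h import *
from station import arm
im=cv2.imread("pics/wrist12.png");m=arm.camera_model("wrist")
x0,x1,y0,y1=.44,.68,0.16,.40;s=2000
o=ortho(m,im,x0,x1,y0,y1,.036,s)
h=cv2.cvtColor(o,cv2.COLOR_BGR2HSV)
k=cv2.inRange(h,(15,110,120),(35,255,255))
c,_=cv2.findContours(k,cv2.RETR_EXTERNAL,cv2.CHAIN_APPROX_NONE)
for q in c:
    if cv2.contourArea(q)<800: continue
    b=cv2.boxPoints(cv2.minAreaRect(q)); M=cv2.moments(q)
    f=lambda p:(float(round(x1-p[1]/s,4)),float(round(y1-p[0]/s,4)))
    print("cen",f((M['m10']/M['m00'],M['m01']/M['m00'])),"area mm2",cv2.contourArea(q)/4,"box",[f(p) for p in b])
E
```

```text
10.5667 [0.5827037  0.38786264 0.08091898] 0.0005551611757921281 [ 0.86  0.5  -0.09 -0.   -0.98 -1.33]
[[-0.    -0.453 -0.892]
 [-0.    -0.892  0.453]
 [-1.     0.001  0.   ]]
cen (0.4629, 0.3454) area mm2 1138.0 box [(0.4666000008583069, 0.3707999885082245), (0.4855000078678131, 0.3330000042915344), (0.4595000147819519, 0.3199999928474426), (0.4406000077724457, 0.3578000068664551)]
cen (0.5126, 0.2723) area mm2 451.75 box [(0.49779999256134033, 0.2825999855995178), (0.5260999798774719, 0.27970001101493835), (0.5238000154495239, 0.2578999996185303), (0.49549999833106995, 0.26080000400543213)]
cen (0.5681, 0.3576) area mm2 672.75 box [(0.5613999962806702, 0.37630000710487366), (0.5863999724388123, 0.3637999892234802), (0.5745999813079834, 0.3402000069618225), (0.5496000051498413, 0.35269999504089355)]
cen (0.6029, 0.2555) area mm2 257.625 box [(0.5896999835968018, 0.262800008058548), (0.6176999807357788, 0.25839999318122864), (0.616100013256073, 0.24809999763965607), (0.588100016117096, 0.2526000142097473)]
cen (0.6067, 0.2757) area mm2 760.375 box [(0.5950000286102295, 0.29190000891685486), (0.6227999925613403, 0.2872999906539917), (0.6180999875068665, 0.25940001010894775), (0.5903000235557556, 0.2639999985694885)]
```

View pics/wrist12.png

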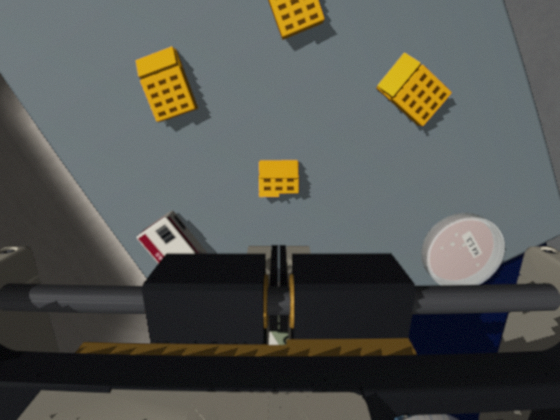

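Emit:
jog_arm:
  motion:
    - {"dx": 0.015,"dy": 0,"dz": 0,"twist": 0}
    - {"dx": 0.03,"dy": 0,"dz": 0,"twist": 0}
    - {"dx": 0.042,"dy": 0,"dz": 0,"twist": 0}
    - {"dx": 0.05,"dy": 0,"dz": 0,"twist": 0}
    - {"dx": 0.055,"dy": 0,"dz": 0,"twist": 0}
    - {"dx": 0.058,"dy": 0,"dz": 0,"twist": 0}
    - {"dx": 0.06,"dy": 0,"dz": 0,"twist": 0}
    - {"dx": 0.06,"dy": 0,"dz": 0,"twist": 0}

```text
t: 11.28
eef_pos: [0.5832, 0.3882, 0.021]
ee_rot: [-2.689, 1.571, -0.019]
force: [0.1, -0.1, -0.1]
width: 0.0004
```

```bash
python3 - <<'E'
from h import *
from station import arm
st=arm.get_state();print(st['eef_pos'],st['force'])
p0=np.array([.5827,.3879]);ty=np.array([-.453,-.892]);tz=np.array([-.892,.453])
th0=np.arctan2(.453,.892);r=.090;out=[]
hd=lambda t:np.array([-np.sin(t),-np.cos(t)])
c0=p0+.023*hd(th0)   # virtual piece centre at start
start=p0+.0336*hd(th0)+.003*hd(th0)
end=start+np.array([-r*(1-np.cos(th0)),-r*np.sin(th0)])
print("piece end",end)
L1=np.linalg.norm(start-c0);L2=r*th0
for s in np.arange(.005,L1+L2+.02,.005):
    if s<L1: c=c0+s*hd(th0);t=th0
    elif s<L1+L2:
        t=th0-(s-L1)/r; c=start+np.array([-r*(np.cos(t)-np.cos(th0)),-r*(np.sin(th0)-np.sin(t))])
    else: t=0;c=end+np.array([0,-(s-L1-L2)])
    q=c-.023*hd(t)-p0
    print(f"dy {q@ty:.4f} dz {q@tz:.4f} tw {np.degrees(t-th0):.1f} world {(q+p0).round(4)}")
E
```

```text
[0.58322395 0.3881547  0.0209806 ] [ 0.12746938 -0.12842587 -0.10885964]
piece end [0.55637241 0.31451483]
dy 0.0050 dz 0.0000 tw 0.0 world [0.5804 0.3834]
dy 0.0100 dz 0.0000 tw 0.0 world [0.5782 0.379 ]
dy 0.0150 dz 0.0003 tw -0.9 world [0.5756 0.3747]
dy 0.0201 dz 0.0014 tw -4.1 world [0.5724 0.3707]
dy 0.0252 dz 0.0022 tw -7.3 world [0.5694 0.3665]
dy 0.0303 dz 0.0027 tw -10.4 world [0.5666 0.3621]
dy 0.0355 dz 0.0029 tw -13.6 world [0.5641 0.3576]
dy 0.0406 dz 0.0028 tw -16.8 world [0.5618 0.353 ]
dy 0.0458 dz 0.0024 tw -20.0 world [0.5598 0.3482]
dy 0.0509 dz 0.0018 tw -23.2 world [0.5581 0.3434]
dy 0.0560 dz 0.0009 tw -26.4 world [0.5566 0.3384]
dy 0.0605 dz -0.0012 tw -26.9 world [0.5564 0.3334]
dy 0.0650 dz -0.0035 tw -26.9 world [0.5564 0.3284]
dy 0.0695 dz -0.0057 tw -26.9 world [0.5564 0.3234]
dy 0.0739 dz -0.0080 tw -26.9 world [0.5564 0.3184]
```

Emit:
jog_arm:
  motion:
    - {"dx": 0,"dy": 0.005,"dz": 0,"twist": 0}
    - {"dx": 0,"dy": 0.01,"dz": 0,"twist": 0}
    - {"dx": 0,"dy": 0.015,"dz": 0.0003,"twist": -0.9}
    - {"dx": 0,"dy": 0.02,"dz": 0.0014,"twist": -4}
    - {"dx": 0,"dy": 0.025,"dz": 0.0022,"twist": -7.2}
    - {"dx": 0,"dy": 0.03,"dz": 0.0027,"twist": -10.4}
    - {"dx": 0,"dy": 0.0355,"dz": 0.0029,"twist": -13.6}
    - {"dx": 0,"dy": 0.0405,"dz": 0.0028,"twist": -16.8}
    - {"dx": 0,"dy": 0.0455,"dz": 0.0024,"twist": -20}
    - {"dx": 0,"dy": 0.051,"dz": 0.0018,"twist": -23.2}
    - {"dx": 0,"dy": 0.056,"dz": 0.001,"twist": -26.4}
    - {"dx": 0,"dy": 0.058,"dz": 0,"twist": -26.9}
    - {"dx": 0,"dy": 0.058,"dz": 0,"twist": -26.9}

```text
t: 12.37
eef_pos: [0.5567, 0.3359, 0.0214]
ee_rot: [-2.25, 1.57, 0.889]
force: [-0.1, 0.5, -0.2]
width: 0.0005
```

```bash
python3 look.py 13 wrist
```

```text
12.3667 [0.55666069 0.33593733 0.02144903] 0.0004680045056075726 [ 0.84  0.49 -0.26 -0.   -0.81 -0.84]
[[ 0.    -0.003 -1.   ]
 [ 0.    -1.     0.003]
 [-1.    -0.    -0.   ]]
```

View pics/wrist13.png

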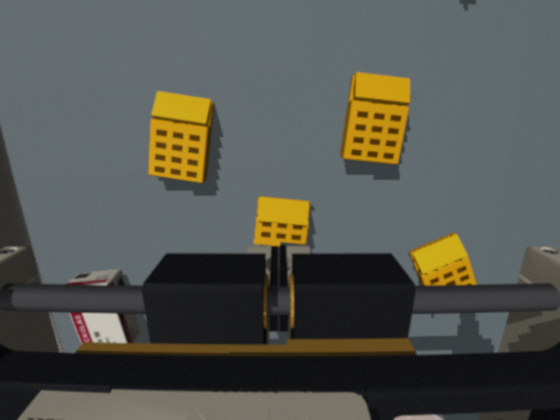

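Emit:
jog_arm:
  motion:
    - {"dx": 0,"dy": 0.003,"dz": 0,"twist": 0}
    - {"dx": 0,"dy": 0.009,"dz": 0,"twist": 0}
    - {"dx": 0,"dy": 0.016,"dz": 0,"twist": 0}
    - {"dx": 0,"dy": 0.024,"dz": 0,"twist": 0}
    - {"dx": 0,"dy": 0.032,"dz": 0,"twist": 0}
    - {"dx": 0,"dy": 0.04,"dz": 0,"twist": 0}
    - {"dx": 0,"dy": 0.048,"dz": 0,"twist": 0}
    - {"dx": 0,"dy": 0.056,"dz": 0,"twist": 0}
    - {"dx": 0,"dy": 0.064,"dz": 0,"twist": 0}
    - {"dx": 0,"dy": 0.072,"dz": 0,"twist": 0}
    - {"dx": 0,"dy": 0.08,"dz": 0,"twist": 0}
    - {"dx": 0,"dy": 0.088,"dz": 0,"twist": 0}
    - {"dx": 0,"dy": 0.096,"dz": 0,"twist": 0}
    - {"dx": 0,"dy": 0.104,"dz": 0,"twist": 0}
    - {"dx": 0,"dy": 0.112,"dz": 0,"twist": 0}
    - {"dx": 0,"dy": 0.12,"dz": 0,"twist": 0}
    - {"dx": 0,"dy": 0.128,"dz": 0,"twist": 0}
    - {"dx": 0,"dy": 0.134,"dz": 0,"twist": 0}
    - {"dx": 0,"dy": 0.138,"dz": 0,"twist": 0}
    - {"dx": 0,"dy": 0.14,"dz": 0,"twist": 0}

```text
t: 14.08
eef_pos: [0.5565, 0.1958, 0.021]
ee_rot: [0.525, 1.571, -2.619]
force: [-0.3, 0.5, 2.0]
width: 0.0004
```

```bash
python3 look.py 14 wrist
```

```text
14.0833 [0.55650017 0.19579412 0.02096078] 0.00043772459071500476 [ 0.67  0.41 -0.41 -0.   -0.75 -0.67]
[[-0.    -0.002 -1.   ]
 [-0.    -1.     0.002]
 [-1.     0.     0.   ]]
```

View pics/wrist14.png

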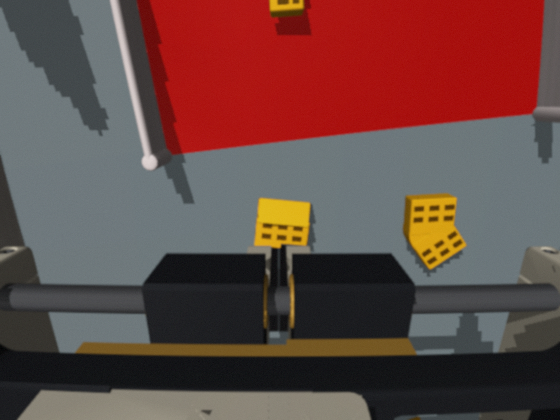

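Emit:
jog_arm:
  motion:
    - {"dx": 0,"dy": 0.003,"dz": 0,"twist": 0}
    - {"dx": 0,"dy": 0.009,"dz": 0,"twist": 0}
    - {"dx": 0,"dy": 0.016,"dz": 0,"twist": 0}
    - {"dx": 0,"dy": 0.023,"dz": 0,"twist": 0}
    - {"dx": 0,"dy": 0.03,"dz": 0,"twist": 0}
    - {"dx": 0,"dy": 0.037,"dz": 0,"twist": 0}
    - {"dx": 0,"dy": 0.044,"dz": 0,"twist": 0}
    - {"dx": 0,"dy": 0.051,"dz": 0,"twist": 0}
    - {"dx": 0,"dy": 0.058,"dz": 0,"twist": 0}
    - {"dx": 0,"dy": 0.064,"dz": 0,"twist": 0}
    - {"dx": 0,"dy": 0.069,"dz": 0,"twist": 0}
    - {"dx": 0,"dy": 0.073,"dz": 0,"twist": 0}
    - {"dx": 0,"dy": 0.075,"dz": 0,"twist": 0}
    - {"dx": 0,"dy": 0.075,"dz": 0,"twist": 0}

```text
t: 15.3
eef_pos: [0.5564, 0.121, 0.021]
ee_rot: [0.768, 1.571, -2.376]
force: [-0.9, 0.2, -0.1]
width: 0.0006
```

```bash
python3 look.py 15 wrist
```

```text
15.3 [0.55636931 0.12103899 0.02095287] 0.0005558391420058002 [ 0.56  0.39 -0.45  0.   -0.73 -0.56]
[[-0.    -0.002 -1.   ]
 [-0.    -1.     0.002]
 [-1.     0.     0.   ]]
```

View pics/wrist15.png

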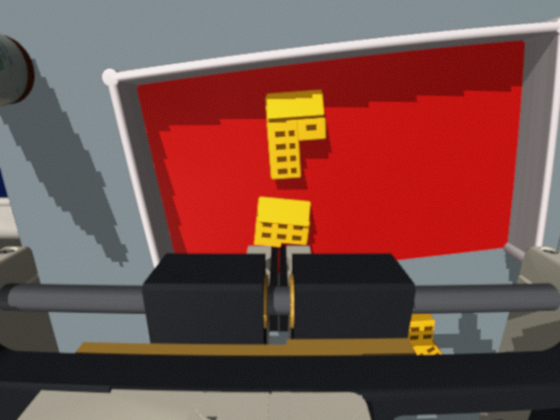

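Emit:
jog_arm:
  motion:
    - {"dx": 0,"dy": -0.004,"dz": 0,"twist": 0}
    - {"dx": -0.01,"dy": -0.01,"dz": 0,"twist": 0}
    - {"dx": -0.03,"dy": -0.02,"dz": 0,"twist": 0}
    - {"dx": -0.05,"dy": -0.035,"dz": 0.01,"twist": -4}
    - {"dx": -0.06,"dy": -0.055,"dz": 0.03,"twist": -9}
    - {"dx": -0.06,"dy": -0.075,"dz": 0.05,"twist": -15}
    - {"dx": -0.06,"dy": -0.09,"dz": 0.07,"twist": -21}
    - {"dx": -0.06,"dy": -0.1,"dz": 0.09,"twist": -27}
    - {"dx": -0.06,"dy": -0.105,"dz": 0.105,"twist": -33}
    - {"dx": -0.06,"dy": -0.106,"dz": 0.112,"twist": -36}
    - {"dx": -0.06,"dy": -0.106,"dz": 0.112,"twist": -36}
    - {"dx": -0.06,"dy": -0.106,"dz": 0.112,"twist": -36}

```text
t: 16.35
eef_pos: [0.4447, 0.2287, 0.0818]
ee_rot: [-3.061, 1.569, 0.707]
force: [-0.0, 0.3, 0.4]
width: 0.0006
```

```bash
python3 look.py 16 wrist;python3 - <<'E'
from h import *
from station import arm
im=cv2.imread("pics/wrist16.png");m=arm.camera_model("wrist")
x0,x1,y0,y1=.42,.54,0.12,.24;s=5000
o=ortho(m,im,x0,x1,y0,y1,.036,s)
h=cv2.cvtColor(o,cv2.COLOR_BGR2HSV)
k=cv2.inRange(h,(15,110,150),(35,255,255))
c,_=cv2.findContours(k,cv2.RETR_EXTERNAL,cv2.CHAIN_APPROX_NONE)
for q in c:
    if cv2.contourArea(q)<8000: continue
    M=cv2.moments(q); p=cv2.approxPolyDP(q,9,True)[:,0]
    f=lambda p:(float(round(x1-p[1]/s,4)),float(round(y1-p[0]/s,4)))
    print("cen",f((M['m10']/M['m00'],M['m01']/M['m00'])),"poly",[f(a) for a in p])
    cv2.polylines(o,[p.astype(np.int32)],True,(0,0,255))
cv2.imwrite("pics/o16.png",o)
E
```

```text
16.35 [0.44468597 0.22871105 0.08182962] 0.0005604188993153322 [ 0.87  0.2  -0.55  0.   -0.82 -0.24]
[[ 0.001  0.586 -0.81 ]
 [ 0.001 -0.81  -0.586]
 [-1.    -0.    -0.001]]
cen (0.4743, 0.1778) poly [(0.4886, 0.1606), (0.487, 0.184), (0.4732, 0.2), (0.4558, 0.1862), (0.4646, 0.1742), (0.4654, 0.1598)]
```

View pics/wrist16.png

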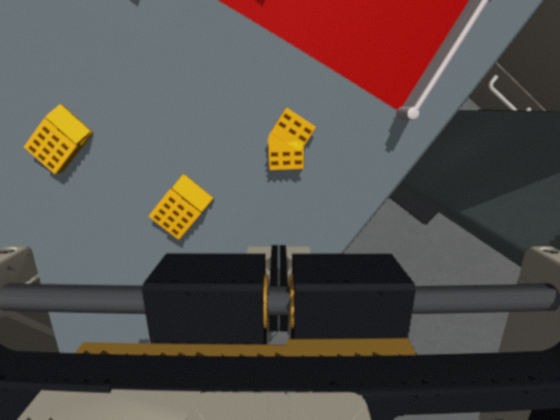

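View pics/o16.png

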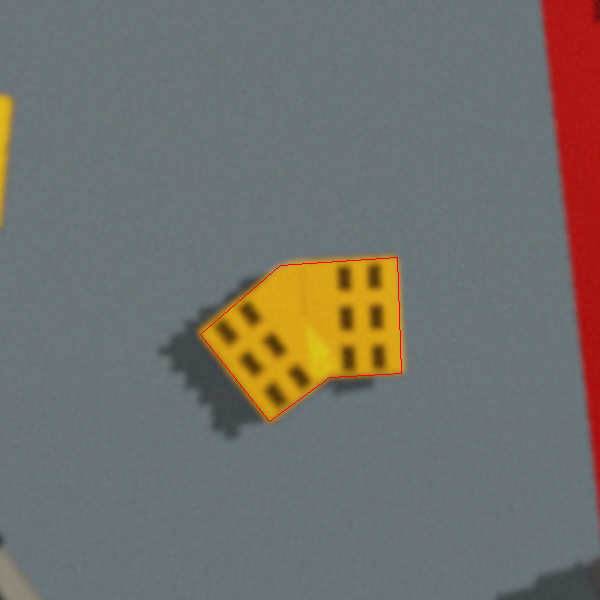

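Emit:
jog_arm:
  motion:
    - {"dx": 0.015,"dy": 0,"dz": 0.003,"twist": -1}
    - {"dx": 0.03,"dy": 0,"dz": 0.005,"twist": -2.5}
    - {"dx": 0.042,"dy": 0,"dz": 0.005,"twist": -2.5}
    - {"dx": 0.05,"dy": 0,"dz": 0.005,"twist": -2.5}
    - {"dx": 0.055,"dy": 0,"dz": 0.005,"twist": -2.5}
    - {"dx": 0.058,"dy": 0,"dz": 0.005,"twist": -2.5}
    - {"dx": 0.06,"dy": 0,"dz": 0.005,"twist": -2.5}
    - {"dx": 0.06,"dy": 0,"dz": 0.005,"twist": -2.5}

```text
t: 17.07
eef_pos: [0.4408, 0.2248, 0.0209]
ee_rot: [0.873, 1.571, -1.599]
force: [-0.3, 0.1, -0.2]
width: 0.0005
```

```bash
python3 - <<'E'
from h import *
from station import arm
st=arm.get_state();print(st['eef_pos'],st['force'])
Rm=R.from_euler('xyz',st['ee_rot']).as_matrix();ty=Rm[:2,1];tz=Rm[:2,2];p0=st['eef_pos'][:2];print(Rm.round(3))
th0=np.arctan2(ty[0],-ty[1]);r=.085
hd=lambda t:np.array([np.sin(t),-np.cos(t)])
com=np.array([.4743,.1778]);print("com in tool",(com-p0)@ty,(com-p0)@tz)
D=.0275;c0=p0+D*hd(th0);start=p0+((com-p0)@ty+.002)*hd(th0)
end=start+r*np.array([1-np.cos(th0),-np.sin(th0)]);print("end",end)
L1=np.linalg.norm(start-c0);L2=r*th0
for s in np.arange(.007,L1+L2+.04,.007):
    if s<L1: c=c0+s*hd(th0);t=th0
    elif s<L1+L2:
        t=th0-(s-L1)/r; c=start+r*np.array([np.cos(t)-np.cos(th0),-(np.sin(th0)-np.sin(t))])
    else: t=0;c=end+np.array([0,-(s-L1-L2)])
    q=c-D*hd(t)-p0
    print(f"dy {q@ty:.4f} dz {q@tz:.4f} tw {np.degrees(th0-t):.1f} world {(q+p0).round(4)}")
E
```

```text
[0.44077796 0.22480554 0.02092658] [-0.27913299  0.13493425 -0.21298795]
[[-0.     0.621 -0.784]
 [-0.    -0.784 -0.621]
 [-1.     0.     0.   ]]
com in tool 0.05766182746546621 0.002891643032636299
end [0.49616285 0.12526923]
dy 0.0070 dz -0.0000 tw 0.0 world [0.4451 0.2193]
dy 0.0140 dz -0.0000 tw 0.0 world [0.4495 0.2138]
dy 0.0210 dz -0.0000 tw 0.0 world [0.4538 0.2083]
dy 0.0280 dz -0.0000 tw 0.0 world [0.4582 0.2029]
dy 0.0350 dz -0.0009 tw 1.9 world [0.4632 0.1979]
dy 0.0422 dz -0.0026 tw 6.6 world [0.469  0.1934]
dy 0.0494 dz -0.0037 tw 11.4 world [0.4744 0.1884]
dy 0.0568 dz -0.0043 tw 16.1 world [0.4794 0.183 ]
dy 0.0641 dz -0.0042 tw 20.8 world [0.4839 0.1772]
dy 0.0714 dz -0.0036 tw 25.5 world [0.4879 0.171 ]
dy 0.0787 dz -0.0023 tw 30.2 world [0.4914 0.1645]
dy 0.0858 dz -0.0004 tw 34.9 world [0.4944 0.1578]
dy 0.0924 dz 0.0025 tw 38.4 world [0.4962 0.1508]
dy 0.0979 dz 0.0068 tw 38.4 world [0.4962 0.1438]
dy 0.1033 dz 0.0112 tw 38.4 world [0.4962 0.1368]
dy 0.1088 dz 0.0155 tw 38.4 world [0.4962 0.1298]
dy 0.1143 dz 0.0199 tw 38.4 world [0.4962 0.1228]
dy 0.1198 dz 0.0242 tw 38.4 world [0.4962 0.1158]
```

Emit:
jog_arm:
  motion:
    - {"dx": 0,"dy": 0.006,"dz": 0.003,"twist": 0}
    - {"dx": 0,"dy": 0.013,"dz": 0.003,"twist": 0}
    - {"dx": 0,"dy": 0.02,"dz": 0.003,"twist": 0}
    - {"dx": 0,"dy": 0.026,"dz": 0.003,"twist": 0}
    - {"dx": 0,"dy": 0.031,"dz": 0.003,"twist": 0}
    - {"dx": 0,"dy": 0.035,"dz": 0.002,"twist": 2}
    - {"dx": 0,"dy": 0.0385,"dz": 0.001,"twist": 4.2}
    - {"dx": 0,"dy": 0.042,"dz": 0.0004,"twist": 6.6}
    - {"dx": 0,"dy": 0.046,"dz": -0.0002,"twist": 9}
    - {"dx": 0,"dy": 0.0495,"dz": -0.0007,"twist": 11.4}
    - {"dx": 0,"dy": 0.053,"dz": -0.001,"twist": 13.8}
    - {"dx": 0,"dy": 0.057,"dz": -0.0013,"twist": 16.1}
    - {"dx": 0,"dy": 0.0605,"dz": -0.0013,"twist": 18.5}
    - {"dx": 0,"dy": 0.064,"dz": -0.0012,"twist": 20.8}
    - {"dx": 0,"dy": 0.068,"dz": -0.001,"twist": 23.2}
    - {"dx": 0,"dy": 0.0715,"dz": -0.0006,"twist": 25.5}
    - {"dx": 0,"dy": 0.0715,"dz": -0.0006,"twist": 25.5}

```text
t: 18.48
eef_pos: [0.486, 0.1686, 0.0211]
ee_rot: [-2.765, 1.57, 0.599]
force: [0.2, 0.4, -0.1]
width: 0.0003
```

```bash
python3 look.py 17 wrist
```

```text
18.4833 [0.48603421 0.16857996 0.02110295] 0.00034193049984892955 [ 0.72  0.31 -0.58  0.   -0.68 -0.49]
[[ 0.     0.221 -0.975]
 [ 0.    -0.975 -0.221]
 [-1.    -0.    -0.   ]]
```

View pics/wrist17.png

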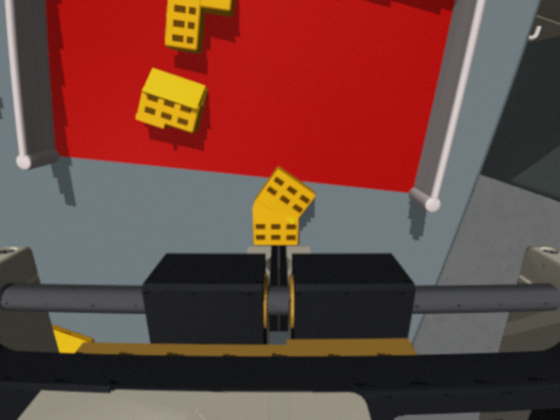

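Emit:
jog_arm:
  motion:
    - {"dx": 0,"dy": 0.003,"dz": 0,"twist": 0}
    - {"dx": 0,"dy": 0.008,"dz": 0,"twist": 0}
    - {"dx": 0,"dy": 0.014,"dz": 0,"twist": 1}
    - {"dx": 0,"dy": 0.02,"dz": 0,"twist": 2}
    - {"dx": 0,"dy": 0.026,"dz": 0.0005,"twist": 3}
    - {"dx": 0,"dy": 0.032,"dz": 0.001,"twist": 4}
    - {"dx": 0,"dy": 0.038,"dz": 0.0015,"twist": 5}
    - {"dx": 0,"dy": 0.044,"dz": 0.002,"twist": 6}
    - {"dx": 0,"dy": 0.05,"dz": 0.0025,"twist": 7}
    - {"dx": 0,"dy": 0.056,"dz": 0.003,"twist": 7}
    - {"dx": 0,"dy": 0.061,"dz": 0.0035,"twist": 7}
    - {"dx": 0,"dy": 0.065,"dz": 0.004,"twist": 7}
    - {"dx": 0,"dy": 0.067,"dz": 0.004,"twist": 7}
    - {"dx": 0,"dy": 0.067,"dz": 0.004,"twist": 7}

```text
t: 19.7
eef_pos: [0.4965, 0.1025, 0.0209]
ee_rot: [0.414, 1.571, -2.625]
force: [0.2, 0.5, -0.2]
width: 0.0007
```

```bash
python3 look.py 18 wrist
```

```text
19.7 [0.49645444 0.10246718 0.02091964] 0.0006672199031939675 [ 0.59  0.3  -0.59 -0.   -0.67 -0.49]
[[-0.     0.102 -0.995]
 [-0.    -0.995 -0.102]
 [-1.     0.     0.   ]]
```

View pics/wrist18.png

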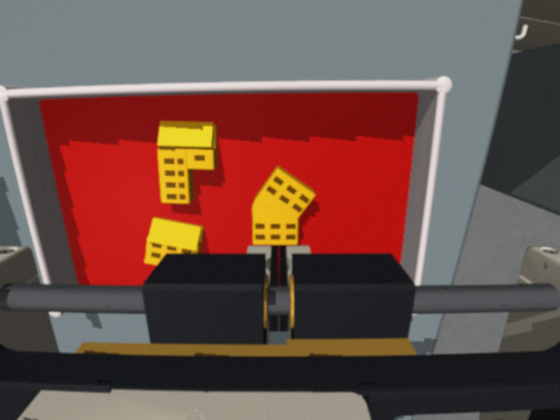

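Emit:
jog_arm:
  motion:
    - {"dx": 0,"dy": -0.004,"dz": 0,"twist": 0}
    - {"dx": -0.008,"dy": -0.01,"dz": 0,"twist": 0}
    - {"dx": -0.025,"dy": -0.015,"dz": 0,"twist": 0}
    - {"dx": -0.05,"dy": -0.025,"dz": 0,"twist": 0}
    - {"dx": -0.08,"dy": -0.04,"dz": 0,"twist": 0}
    - {"dx": -0.11,"dy": -0.06,"dz": 0,"twist": 0}
    - {"dx": -0.14,"dy": -0.085,"dz": 0,"twist": 0}
    - {"dx": -0.165,"dy": -0.11,"dz": 0,"twist": 0}
    - {"dx": -0.18,"dy": -0.135,"dz": 0,"twist": 0}
    - {"dx": -0.19,"dy": -0.155,"dz": 0,"twist": 0}
    - {"dx": -0.2,"dy": -0.17,"dz": 0,"twist": 0}
    - {"dx": -0.2,"dy": -0.175,"dz": 0,"twist": 0}
    - {"dx": -0.2,"dy": -0.175,"dz": 0,"twist": 0}
    - {"dx": -0.2,"dy": -0.175,"dz": 0,"twist": 0}

```text
t: 20.92
eef_pos: [0.4778, 0.2769, 0.2205]
ee_rot: [0.46, 1.57, -2.577]
force: [0.5, -0.4, -0.2]
width: 0.0006
```

```bash
python3 look.py 19 wrist top;python3 - <<'E'
from h import *
from station import arm
im=cv2.imread("pics/wrist19.png");m=arm.camera_model("wrist")
x0,x1,y0,y1=.38,.66,-.02,.38;s=1900
o=ortho(m,im,x0,x1,y0,y1,.036,s)
h=cv2.cvtColor(o,cv2.COLOR_BGR2HSV)
k=cv2.inRange(h,(15,110,120),(35,255,255))
c,_=cv2.findContours(k,cv2.RETR_EXTERNAL,cv2.CHAIN_APPROX_NONE)
Cc=np.array([.521,.073]);a=np.arctan2(.1371-.1158,.6141-.4283);ex=np.array([np.cos(a),np.sin(a)]);ey=np.array([-ex[1],ex[0]])
for q in c:
    if cv2.contourArea(q)<600: continue
    M=cv2.moments(q);g=np.c_[x1-q[:,0,1]/s,y1-q[:,0,0]/s]
    l=np.c_[(g-Cc)@ex,(g-Cc)@ey]*1000
    print("cen",x1-M['m01']/M['m00']/s,y1-M['m10']/M['m00']/s,"bay x",l[:,0].min().round(1),l[:,0].max().round(1),"bay y",l[:,1].min().round(1),l[:,1].max().round(1))
cv2.imwrite("pics/o19.png",o)
E
```

```text
20.9167 [0.47780524 0.27690608 0.22051509] 0.0005951017506948889 [ 0.88  0.15 -0.25 -0.   -1.17 -0.78]
[[-0.001  0.104 -0.995]
 [-0.001 -0.995 -0.104]
 [-1.     0.     0.001]]
cen 0.4642294250797082 0.3394968842578404 bay x -44.7 -8.0 bay y 252.1 293.1
cen 0.5098574243579965 0.2606150097465887 bay x -7.3 28.0 bay y 165.0 210.2
cen 0.5554470374048329 0.10485327706057596 bay x 22.2 52.8 bay y 21.7 34.2
cen 0.6056133164235891 0.26908093426336926 bay x 86.8 125.3 bay y 161.8 208.6
```

View pics/o19.png

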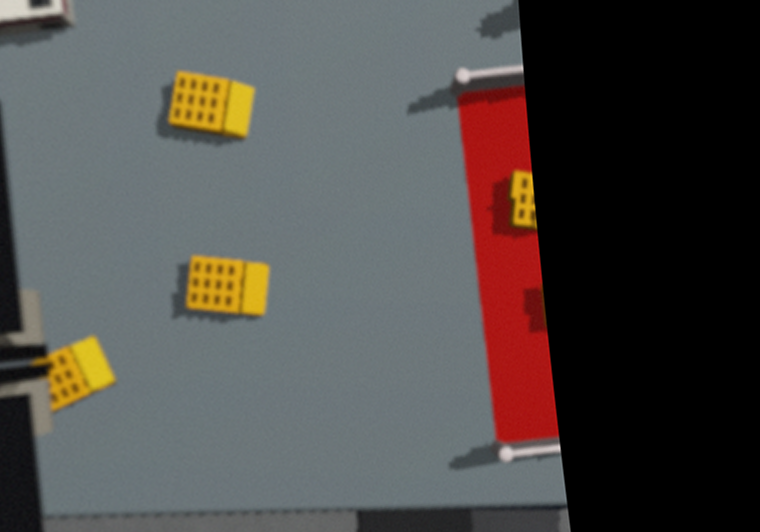

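View pics/top19.png

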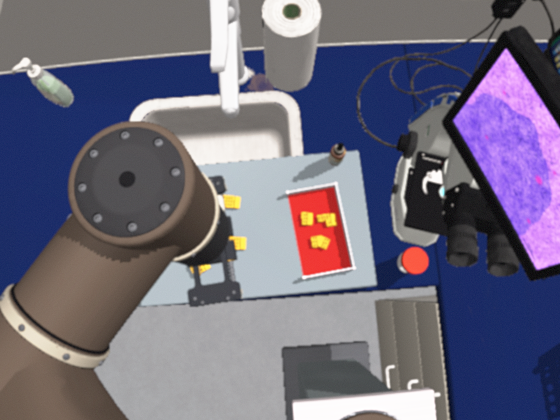

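```bash
python3 - <<'E'
from h import *
from station import arm
im=cv2.imread("pics/top19.png");m=arm.camera_model("top")
x0,x1,y0,y1=.4,.66,-.02,.3;s=2000
o=ortho(m,im,x0,x1,y0,y1,.036,s)
k=cv2.inRange(cv2.cvtColor(o,cv2.COLOR_BGR2HSV),(15,110,120),(35,255,255))
c,_=cv2.findContours(k,cv2.RETR_EXTERNAL,cv2.CHAIN_APPROX_NONE)
Cc=np.array([.521,.073]);a=np.arctan2(.1371-.1158,.6141-.4283);ex=np.array([np.cos(a),np.sin(a)]);ey=np.array([-ex[1],ex[0]])
for q in c:
    if cv2.contourArea(q)<600: continue
    g=np.c_[x1-q[:,0,1]/s,y1-q[:,0,0]/s];l=np.c_[(g-Cc)@ex,(g-Cc)@ey]*1000
    print(g.mean(0).round(4),"bay x",l[:,0].min().round(),l[:,0].max().round(),"y",l[:,1].min().round(),l[:,1].max().round())
arm.job_done()
E
```

```text
[0.4998 0.0748] bay x -39.0 -6.0 y -19.0 23.0
[0.5114 0.2576] bay x -7.0 29.0 y 166.0 204.0
[0.5498 0.0528] bay x 9.0 41.0 y -43.0 -1.0
[0.5551 0.099 ] bay x 20.0 54.0 y 7.0 36.0
[0.6058 0.2679] bay x 88.0 125.0 y 164.0 201.0
the job is handed in; nothing more can be done
```

I slid the chipped, short and bent cassettes, in that order, along the board into the reject bay. I pushed them with the closed fingertips and never gripped or lifted them. The job was handed in at about 21 s, with the gripper clear of everything.

**Faulty cassettes:** the last top-camera check puts all three flat and fully inside the bay, whose inside limits are x ±95 mm and y ±55 mm.

| Cassette | Bay x (mm) | Bay y (mm) |
|---|---|---|
| chipped | 9 to 41 | −43 to −1 |
| short | 20 to 54 | 7 to 36 |
| bent | −39 to −6 | −19 to 23 |

**Sound cassettes:** in the last wrist view, the two nearest the bay are within about 1–2 mm of where they started. The third was partly hidden behind the fingers. Its visible part showed no shift, but I could not measure it fully at the end. I saw no contact with the other items on the board, but I did not measure their positions again.

**What disagreed:** the stated fingertip position did not match the closed gripper. The tips ended up to about 20 mm higher than specified, so my first push passed over the chipped cassette without moving it. I lowered the tool in small steps, checking the force each time, and the pushes then worked. The end-of-move force readings stayed around 2 N or less.

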